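# Pin the spacer pack of an instrument riser

## Task

Line up the three loose spacer plates in the riser mount, put the red-knobbed locking rod down through all three, and shift the pack along the channel until the rod drops into the hidden hole in the mount's floor. Leave the rod fully home, its collar flat on the top spacer, and leave the lens, the wrench and the jar where they are.

Things in the scene. Friction and masses are not known exactly. Their poses are not given: they have to be found in the camera images.
- mount: fixed riser mount: a channel 290 mm long (x -150 to +140), 103 mm wide, open at both ends. Origin: on the channel's centre line at table height; x along the channel, z up. Floor 36 mm above the table; aluminium side rails up to 66 mm, 73 mm apart inside. Green strips 38 mm high cross the floor at both ends (x -150 to -120, +110 to +140).
- search_mid (a point): fixed point of the mount's floor (36 mm high, mount x = +8 mm, y = 0): middle of the stretch of +-14 mm along the channel in which the hidden hole lies. The hole: 21 mm wide, plain, in the flush fixed steel bar along the floor's middle, straight down to the table; its place in the stretch differs every time and is covered by the spacers. The pack starts on its -x side: push it to +x.
- spacer_low: bottom plate (bare aluminium, on the channel floor, top at 48 mm): flat, 140 x 70 x 12 mm, about 0.2 kg, a 21 mm through hole at its centre; origin: centre of its underside, on the hole's axis; x along its length and the channel, z up. The three plates are alike, staggered along the channel at the start, 1.5 mm play to each rail; a plate that is pushed carries those above it along
- spacer_mid: middle plate of the pack (blue, top at 60 mm): flat, 140 x 70 x 12 mm, about 0.2 kg, a 21 mm through hole at its centre; origin: centre of its underside, on the hole's axis; x along its length and the channel, z up
- spacer_top: top plate of the pack (white, top at 72 mm): flat, 140 x 70 x 12 mm, about 0.2 kg, a 21 mm through hole at its centre; origin: centre of its underside, on the hole's axis; x along its length and the channel, z up
- rod: loose upright locking rod, about 0.25 kg: steel shaft 18 mm thick, 66 mm long with a tapered nose (8 mm wide at the tip, full width 14 mm up). Origin: centre of the nose tip, z up the rod to the knob. Tip heights over the table: 4 mm in the rack, 36 mm when it stands on the channel floor, 6 mm when home.
- rod_collar (a point): on the rod's axis, centre of the underside of its collar, 66 mm above the nose tip. Collar 40 mm wide, 8 mm thick; it hangs on the rack's top at the start and must end on the top spacer.
- rod_knob (a point): centre of the top of the rod's red round knob, 119 mm above the nose tip. Knob 28 mm wide, 45 mm high (74 to 119 mm above the tip), directly above the collar.
- rack: fixed grey rack block, 80 x 80 x 70 mm high, with one 23 mm hole at its centre that holds the rod upright (tip 4 mm above the table); a 100 mm square foot plate 6 mm thick. Origin: centre of its underside.
- lens: bystander: black lens barrel standing up, 60 mm wide, 70 mm high; origin centre of its underside
- wrench: bystander: steel wrench lying flat, 160 mm long; origin centre of its underside, x along it
- jar: bystander: small jar with a blue cap, 60 mm wide, 85 mm high; origin centre of its underside
Not all that is in view belongs to the job. Leave any yellow look-alike of the rod alone. There is more than one size of the spacer_mid; the job needs the larger.

How it is judged:
By the outcome, as a careful person would: the job done as asked, in the order asked, and still so for the second after the job is handed in, with the robot touching nothing.
It also fails if it takes over 72 s, if anything falls off the work surface, if the arm or the gripper's body presses on something with over 40 N, if the wrist force passes 120 N, or if a joint passes its speed limit or range.

## Robot

A 6-joint arm with a two-finger parallel gripper is mounted at the origin on the work surface. World frame = base frame: x ahead of the robot, y to its left, z up, the work surface at z = 0. Lengths are in m, angles in rad, forces in N, time in s.
With the tool pointing down it reaches from about 0.275 to 1 m from the base axis. Payload 8.4 kg.
Tool frame: the origin (TCP) lies on the centre line of the jaws, within the pads' length; the fingertips stand 17 mm ahead of it and the grasp point (between the pads) lies 2 mm behind it (bot.tcp_to_tips is the y of the fingertips in the tool frame, in m); y points along the fingers, z is the direction in which the jaws open and shut, and the axes are right-handed (so a half turn about y gives the same grasp; the last joint's range is limited). The gripper opens to 85 mm and grips with 20 to 120 N. Pads are 22 mm wide; open, the fingers measure 114 mm over their backs; the gripper's body (76 mm by 85 mm) begins 54 mm behind the grasp point. The pads swing forward as they close: fully open they stand 13 mm farther back than shut.
Start: joints at [1.135, 0.353, 1.633, -0, 1.155, -0.002], TCP at [0.263, 0.567, 0.248] pointing down, gripper open.
Joint ranges: [-2.63, 2.63], [-0.92, 2.1], [0.06, 2.66], [-1.3, 4.44], [0, 2.69], [-3.02, 3.02]. Speed limits (rad/s): [2.22, 2.22, 2.79, 3.14, 3.14, 3.14].

## Interface

Orientations are given as a unit quaternion [x, y, z, w].
In Python, from workcell import bot, hand, kinematics, get_obs, vision, hand_in gives the robot as it stands. The module is installed in compiled form; this text tells all that it offers. Calls block until the motion is done:
- bot.reach(position, orientation): joint-space move of the TCP to a pose.
- bot.servo_line(position, ori=None, velocity=0.15): straight line of the TCP; ori=None keeps the orientation; velocity is the mean speed in m/s.
- bot.goto_joints(angles): joint-space move.
- hand.move_gripper(opening, strength=None): finger opening in m; strength is the grip in N (None keeps the last); returns when the fingers have stopped.
- bot.dwell(seconds).
- kinematics.solve_ik(position, orientation): joint angles nearest the present ones, or None.
- get_obs(): the state.
- vision.read_camera(name): name is "side" or "top" or "wrist"; returns a dict with "frame" (384x512x3 uint8, red, green, blue), "intrinsics" (3x3 intrinsics, pixels), "view" (4x4, takes a point from world to camera coordinates). Camera axes: x right, y down, z forward; pixel columns grow to the right and rows downward; lengths in m; the calibration is good to about 2 mm. The wrist camera is an equidistant fisheye: a pixel r from the principal point sees the ray r / f radians off the axis. A picture is of the moment at which its call begins. There is no depth.
A pose or a line that the arm cannot do raises bot.IKError and nothing moves.
- hand_in(): hands the job in, once; it reports no verdict.
The state is a dict: "time_s": time; "joint_pos": joint angles; "joint_vel": joint speeds; "joint_efforts": joint torques, N m; "position": TCP position; "orientation": TCP orientation; "wrist_force": force on the tool from outside, world axes, zero at the start; "ft_torque": the same for the moment, N m; "gripper_width": finger opening in m.
Only numpy, scipy, OpenCV 4.12 (cv2) and the standard library are available. Lean on these libraries where they do the work, as an engineer would, in place of code of your own. Each camera call takes 0.05 s, during which the arm holds its last target.

## Working session

There is one attempt and no reset: what is moved stays moved. The work goes in short steps, each a Python script; the robot and the scene stay as the last script left them, time stands still between calls to the robot, and variables do not carry over. Pictures are saved under pics/ and viewed, and the job is handed in when it is done.

```bash
mkdir -p pics; ls; cat > h.py <<'E'
import numpy as np, cv2
from workcell import bot, hand, kinematics, get_obs, vision, hand_in
def snap(name,fn,crop=None,scale=1):
    d=vision.read_camera(name); f=d["frame"]
    np.savez('pics/'+fn+'.npz',frame=f,K=d["intrinsics"],V=d["view"])
    im=f[:,:,::-1]
    if crop: im=im[crop[1]:crop[3],crop[0]:crop[2]]
    if scale!=1: im=cv2.resize(im,None,fx=scale,fy=scale,interpolation=cv2.INTER_CUBIC)
    cv2.imwrite('pics/'+fn+'.png',im); return d
def load(fn):
    z=np.load('pics/'+fn+'.npz'); return z['frame'],z['K'],z['V']
def unproj(K,V,uv,z,fish=False):
    x=(uv[0]-K[0,2])/K[0,0]; y=(uv[1]-K[1,2])/K[1,1]
    if fish:
        r=np.hypot(x,y); s=np.sin(r)/r if r>1e-9 else 1; ray=np.array([x*s,y*s,np.cos(r)])
    else: ray=np.array([x,y,1.])
    R=V[:3,:3]; c=-R.T@V[:3,3]; d=R.T@ray
    return c+d*(z-c[2])/d[2]
def proj(K,V,P,fish=False):
    p=V[:3,:3]@np.asarray(P,float)+V[:3,3]
    if fish:
        rr=np.hypot(p[0],p[1]); th=np.arctan2(rr,p[2]); k=th/rr if rr>1e-12 else 0
        return np.array([K[0,0]*p[0]*k+K[0,2],K[1,1]*p[1]*k+K[1,2]])
    return np.array([K[0,0]*p[0]/p[2]+K[0,2],K[1,1]*p[1]/p[2]+K[1,2]])
E
python3 - <<'E'
from h import *
for n in ["side","top","wrist"]:
    d=snap(n,n+'0',scale=1.5); print(n,d["intrinsics"].round(1).tolist(),d["view"].round(3).tolist())
o=get_obs();print(o)
print(bot.tcp_to_tips)
E
```

```text
pics
side [[401.7, 0.0, 258.2], [0.0, 401.7, 188.6], [0.0, 0.0, 1.0]] [[0.996, -0.083, -0.022, -0.48], [-0.064, -0.54, -0.839, 0.13], [0.058, 0.838, -0.543, 1.031], [0.0, 0.0, 0.0, 1.0]]
top [[405.3, 0.0, 254.7], [0.0, 405.3, 192.4], [0.0, 0.0, 1.0]] [[-0.01, -1.0, -0.009, 0.029], [-0.999, 0.011, -0.049, 0.493], [0.05, 0.009, -0.999, 1.164], [0.0, 0.0, 0.0, 1.0]]
wrist [[297.3, 0.0, 254.6], [0.0, 297.3, 189.5], [0.0, 0.0, 1.0]] [[0.42, 0.907, -0.001, -0.625], [0.867, -0.401, 0.296, -0.039], [0.268, -0.125, -0.955, 0.379], [0.0, 0.0, 0.0, 1.0]]
{'time_s': 0.15, 'joint_pos': array([ 1.13460035e+00,  3.53503213e-01,  1.63395976e+00,  3.10466889e-05,
        1.15522695e+00, -2.41049068e-03]), 'joint_vel': array([ 0.00061955, -0.00121014, -0.00418602,  0.00097691, -0.00019851,
       -0.00100096]), 'joint_efforts': array([ 4.70947925e-04, -6.05629349e+01, -3.42338634e+01,  1.35478226e-04,
        6.15141369e-03,  2.40933929e-05]), 'position': array([0.26254109, 0.5667939 , 0.24772681]), 'orientation': array([ 0.69091527, -0.1522652 ,  0.15207681, -0.69016233]), 'wrist_force': array([-0.2754183 ,  0.1389595 , -0.04690265]), 'ft_torque': array([-0.00545445, -0.06984947, -0.00344375]), 'gripper_width': 0.08551997714246451}
0.017
```

View pics/top0.png

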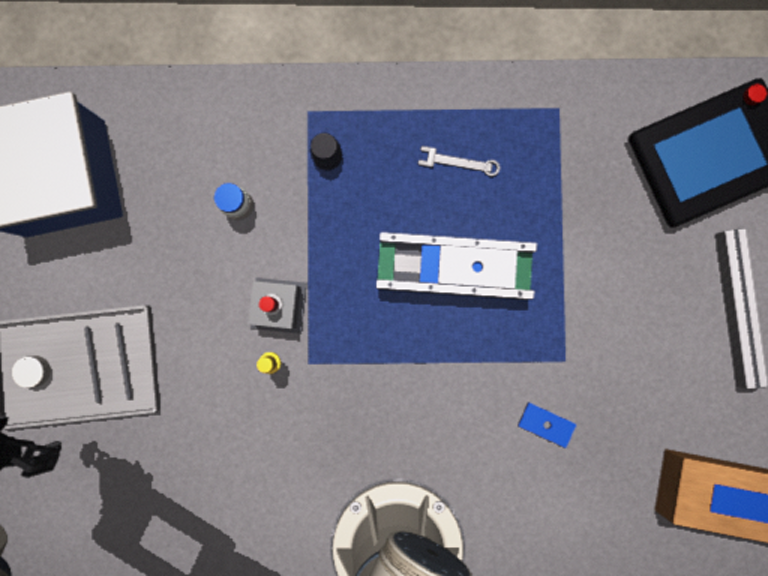

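View pics/side0.png

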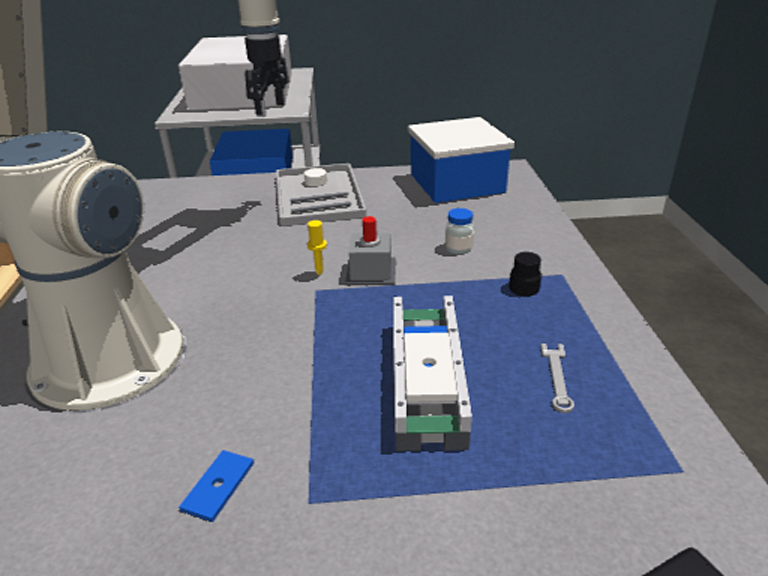

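View pics/wrist0.png

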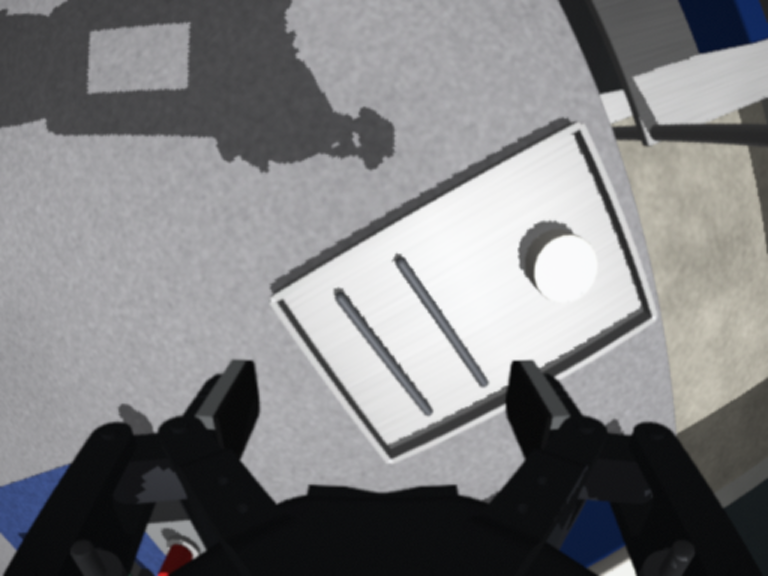

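```bash
python3 - <<'E'
import cv2
im=cv2.imread('pics/top0.png')  # 1.5x
import numpy as np
f=np.load('pics/top0.npz')['frame'][:,:,::-1]
cv2.imwrite('pics/a.png',cv2.resize(f[145:215,235:375],None,fx=5.7,fy=5.7,interpolation=cv2.INTER_CUBIC))
f=np.load('pics/side0.npz')['frame'][:,:,::-1]
cv2.imwrite('pics/b.png',cv2.resize(f[190:305,225:335],None,fx=5,fy=5,interpolation=cv2.INTER_CUBIC))
E
```

```text
(no output)
```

View pics/a.png

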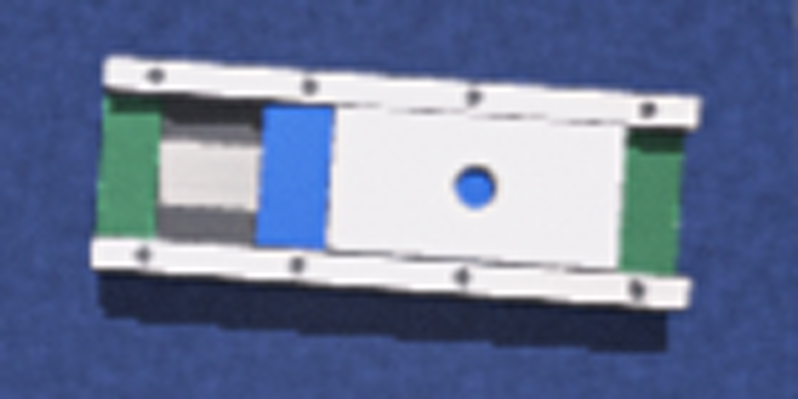

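View pics/b.png

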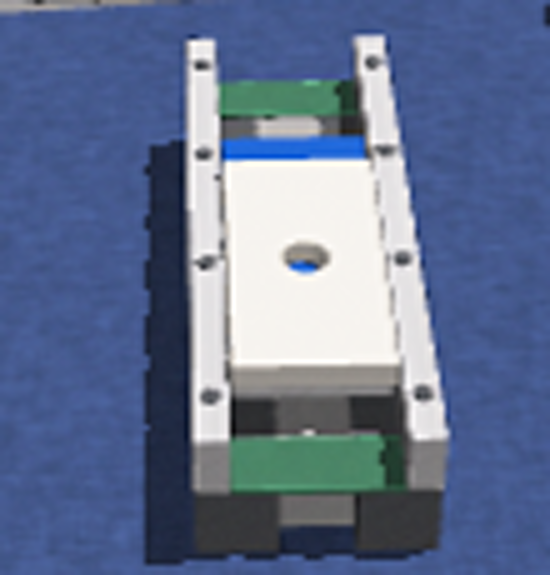

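```bash
cat > fit.py <<'E'
from h import *
from scipy.optimize import least_squares
_,Kt,Vt=load('top0'); _,Ks,Vs=load('side0')
ta=lambda p:(p[0]/5.7+235-.41,p[1]/5.7+145-.41)
sb=lambda p:(p[0]/5+225-.4,p[1]/5+190-.4)
def M(q,p):
    c,s=np.cos(q[2]),np.sin(q[2]); return np.array([q[0]+c*p[0]-s*p[1],q[1]+s*p[0]+c*p[1],p[2]])
h=.0515
corners=[(.14,-h,.066),(-.15,-h,.066),(-.15,h,.066),(.14,h,.066)]
pt=[ta(p) for p in [(104,57),(701,97),(690,308),(91,268)]]
ps=[sb(p) for p in [(385,35),(448,438),(190,441),(188,40)]]
def res(q,which):
    r=[]
    for c,a,b in zip(corners,pt,ps):
        if 't' in which: r+=list(proj(Kt,Vt,M(q,c))-a)
        if 's' in which: r+=list(proj(Ks,Vs,M(q,c))-b)
    return np.array(r)
for w in ['t','s','ts']:
    s=least_squares(res,[.45,-.1,1.6],args=(w,)); print(w,s.x.round(4),res(s.x,w).round(1))
q=s.x
def inv(q,P):
    c,s_=np.cos(q[2]),np.sin(q[2]); d=P[:2]-q[:2]; return np.array([c*d[0]+s_*d[1],-s_*d[0]+c*d[1],P[2]])
if __name__=='__main__':
    for n,p,z in [('white hole',(475,186),.072),('white -x end',(621,198),.072),('white+x',(330,178),.072),('blue+x',(261,176),.060),('green in +x',(159,170),.038)]:
        P=unproj(Kt,Vt,ta(p),z); print(n,P.round(4),inv(q,P).round(4))
    for n,p,z in [('white hole',(305,257),.072),('white -x end',(316,365),.072),('white+x',(296,160),.072),('blue+x',(293,138),.060)]:
        P=unproj(Ks,Vs,sb(p),z); print(n,P.round(4),inv(q,P).round(4))
    # rod & knob
    kt=(268/1.5,303/1.5); print('knob top',unproj(Kt,Vt,kt,.123).round(4),'rack?')
    for p in [(257,279),(302,283),(298,336),(249,330)]: print('rack corner',unproj(Kt,Vt,(p[0]/1.5,p[1]/1.5),.070).round(4))
    print('side knob',unproj(Ks,Vs,(369/1.5,219/1.5),.123).round(4))
E
python3 fit.py
python3 - <<'E'
import cv2,numpy as np
f=np.load('pics/top0.npz')['frame'][:,:,::-1]
cv2.imwrite('pics/c.png',cv2.resize(f[180:260,150:220],None,fx=7,fy=7,interpolation=cv2.INTER_CUBIC))
E
```

```text
t [ 0.5329 -0.1088  1.493 ] [ 0.3  0.1 -0.1 -0.1 -0.2 -0.   0.1 -0. ]
s [ 0.5361 -0.107   1.4837] [-0.1  0.1 -0.3  0.1  0.3  0.1  0.1 -0.3]
ts [ 0.5346 -0.1081  1.4887] [ 0.1 -0.7 -0.8  0.3 -0.3 -0.4 -0.5  0.4 -0.6 -0.4 -0.   0.7 -0.3 -0.9
 -0.7  0. ]
white hole [ 0.5297 -0.1512  0.072 ] [-0.0433  0.0014  0.072 ]
white -x end [ 0.5231 -0.2215  0.072 ] [-0.1139  0.0022  0.072 ]
white+x [ 0.5344 -0.0812  0.072 ] [0.0268 0.0024 0.072 ]
blue+x [ 0.5368 -0.0485  0.06  ] [0.0596 0.0027 0.06  ]
green in +x [0.5424 0.0011 0.038 ] [0.1095 0.0012 0.038 ]
white hole [ 0.5322 -0.1508  0.072 ] [-0.0427 -0.0011  0.072 ]
white -x end [ 0.5271 -0.2197  0.072 ] [-0.1118 -0.0016  0.072 ]
white+x [ 0.5378 -0.0803  0.072 ] [ 0.028  -0.0009  0.072 ]
blue+x [ 0.541  -0.0471  0.06  ] [ 0.0613 -0.0014  0.06  ]
knob top [0.4642 0.2232 0.123 ] rack?
rack corner [0.5101 0.2539 0.07  ]
rack corner [0.5018 0.1708 0.07  ]
rack corner [0.4045 0.1785 0.07  ]
rack corner [0.4164 0.2686 0.07  ]
side knob [0.4673 0.2261 0.123 ]
```

View pics/c.png

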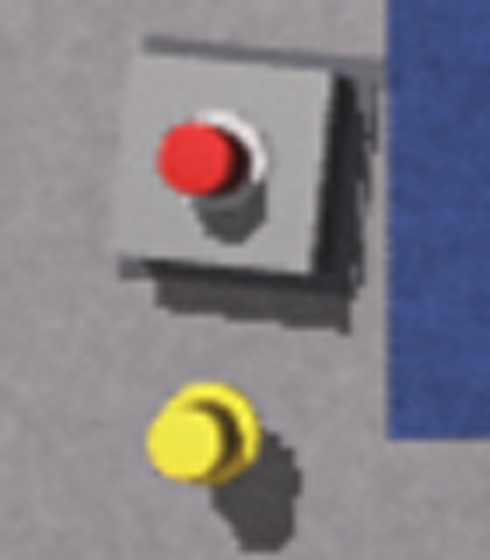

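```bash
python3 - <<'E'
from fit import *
f,_,_=load('side0')
g=f[255:305,255:330][:,:,::-1].astype(float); g=np.clip(255*(g/255)**.5,0,255).astype(np.uint8)
g=cv2.resize(g,None,fx=10,fy=10,interpolation=cv2.INTER_CUBIC)
qs=np.array([0.5361,-0.107,1.4837])
for x0,col in [(-.08,(0,0,255)),(-.09,(0,255,255))]:
    for z in [.036,.048]:
        a=[tuple(int(v) for v in ((proj(Ks,Vs,M(qs,(x0,yy,z)))-(255,255)+.5)*10)) for yy in(-.035,.035)]
        cv2.line(g,a[0],a[1],col,1)
cv2.imwrite('pics/d.png',g)
o=get_obs(); z=np.load('pics/wrist0.npz'); V=z['V']; c=-V[:3,:3].T@V[:3,3]
from scipy.spatial.transform import Rotation as R
Rt=R.from_quat(o['orientation']).as_matrix(); print('tool R',Rt.round(3).tolist()); print('cam in tool',(Rt.T@(c-o['position'])).round(4),'cam axes in tool',(Rt.T@V[:3,:3].T).round(3).tolist())
E
```

```text
t [ 0.5329 -0.1088  1.493 ] [ 0.3  0.1 -0.1 -0.1 -0.2 -0.   0.1 -0. ]
s [ 0.5361 -0.107   1.4837] [-0.1  0.1 -0.3  0.1  0.3  0.1  0.1 -0.3]
ts [ 0.5346 -0.1081  1.4887] [ 0.1 -0.7 -0.8  0.3 -0.3 -0.4 -0.5  0.4 -0.6 -0.4 -0.   0.7 -0.3 -0.9
 -0.7  0. ]
tool R [[0.907, -0.0, 0.42], [-0.42, -0.001, 0.907], [-0.0, -1.0, -0.001]]
cam in tool [-0.0751 -0.1253  0.0002] cam axes in tool [[-0.0, 0.955, 0.296], [-0.0, -0.296, 0.955], [1.0, 0.0, 0.0]]
```

View pics/d.png

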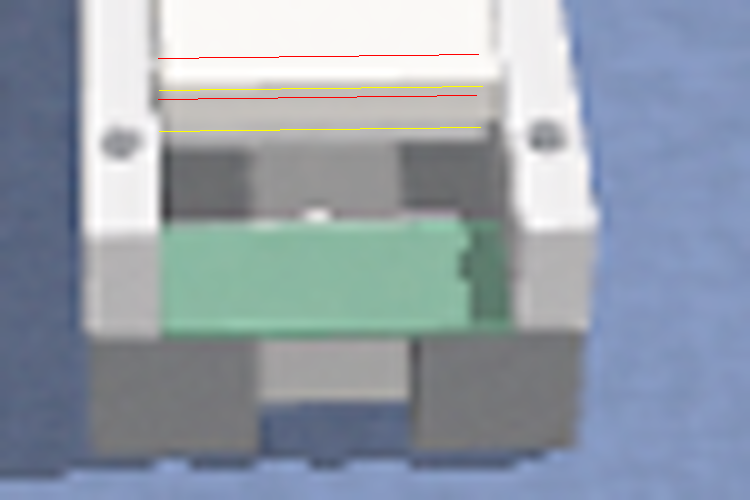

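```bash
cat >> h.py <<'E'
from scipy.spatial.transform import Rotation as R
Q=np.array([0.5346,-0.1081,1.4887])
def W(p,q=None):
    q=Q if q is None else q
    c,s=np.cos(q[2]),np.sin(q[2]); return np.array([q[0]+c*p[0]-s*p[1],q[1]+s*p[0]+c*p[1],p[2]])
def inv(P,q=None):
    q=Q if q is None else q
    c,s=np.cos(q[2]),np.sin(q[2]); d=np.asarray(P)[:2]-q[:2]; return np.array([c*d[0]+s*d[1],-s*d[0]+c*d[1],P[2]])
def ori(yaw):  # tool x at heading yaw, tool y down
    x=np.array([np.cos(yaw),np.sin(yaw),0]); y=np.array([0,0,-1.]); return R.from_matrix(np.c_[x,y,np.cross(x,y)]).as_quat()
def st(tag=''):
    o=get_obs(); print(tag,'t%.2f'%o['time_s'],'pos',o['position'].round(4),'mnt',inv(o['position']).round(4),'F',o['wrist_force'].round(1),'T',o['ft_torque'].round(2),'g%.4f'%o['gripper_width'],'j',o['joint_pos'].round(2)); return o
E
python3 - <<'E'
from h import *
hand.move_gripper(0.0,40); st('closed')
bot.reach(W((.09,0,.15)),ori(Q[2]+np.pi)); st()
snap('wrist','w1',scale=1.5)
snap('side','s1')
E
```

```text
closed t0.92 pos [0.2627 0.5671 0.2483] mnt [0.6506 0.3263 0.2483] F [-0.2 -1.  -0.3] T [-0.   -0.01  0.03] g-0.0001 j [ 1.13  0.35  1.63 -0.    1.16 -0.  ]
 t3.25 pos [ 0.5422 -0.0177  0.1501] mnt [ 9.070e-02 -1.000e-04  1.501e-01] F [-0.7 -0.9 -0.1] T [ 0.01 -0.   -0.03] g0.0000 j [-0.04  0.34  1.9   0.    0.9   0.05]
```

View pics/w1.png

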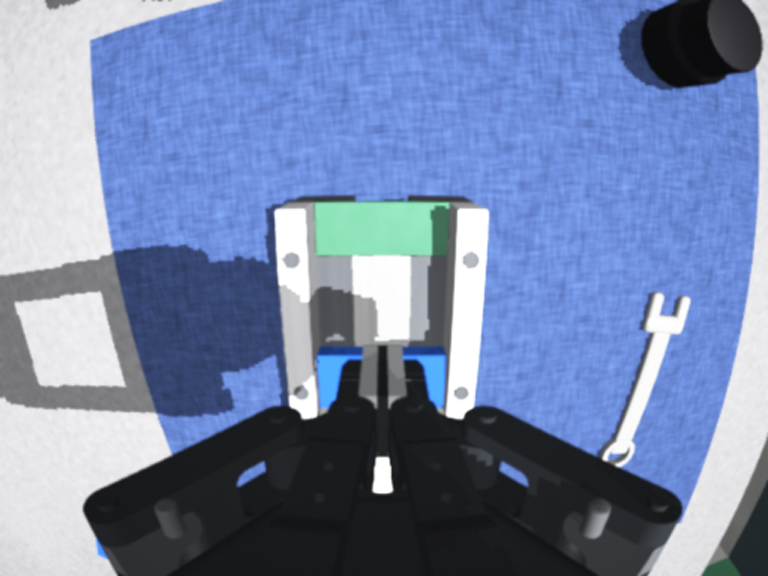

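```bash
python3 - <<'E'
from h import *
f,K,V=load('w1')
for n,p,z in [('rail L',(276,208),.066),('rail R',(489,208),.066),('blue top edge',(382,358),.060),('blue bottom?',(382,346),.048),('green inner',(382,255),.038),('green outer',(382,202),.038),('finger?',(382,346),.133)]:
    P=unproj(K,V,(p[0]/1.5-.17,p[1]/1.5-.17),z,True); print(n,inv(P).round(4),P.round(4))
g=f[150:280,190:320][:,:,::-1]
cv2.imwrite('pics/e.png',cv2.resize(g,None,fx=5,fy=5,interpolation=cv2.INTER_CUBIC))
f,K,V=load('s1'); g=f[150:300,210:330][:,:,::-1]
cv2.imwrite('pics/e2.png',cv2.resize(g,None,fx=4,fy=4,interpolation=cv2.INTER_CUBIC))
E
```

```text
rail L [0.14   0.0504 0.066 ] [0.4959 0.0355 0.066 ]
rail R [ 0.1401 -0.0519  0.066 ] [0.5978 0.0273 0.066 ]
blue top edge [ 0.0584 -0.0006  0.06  ] [ 0.54 -0.05  0.06]
blue bottom? [ 0.0599 -0.0006  0.048 ] [ 0.5401 -0.0484  0.048 ]
green inner [ 0.1098 -0.0006  0.038 ] [0.5442 0.0013 0.038 ]
green outer [ 0.139  -0.0005  0.038 ] [0.5465 0.0304 0.038 ]
finger? [ 0.0996 -0.0005  0.133 ] [ 0.5433 -0.0089  0.133 ]
```

View pics/e.png

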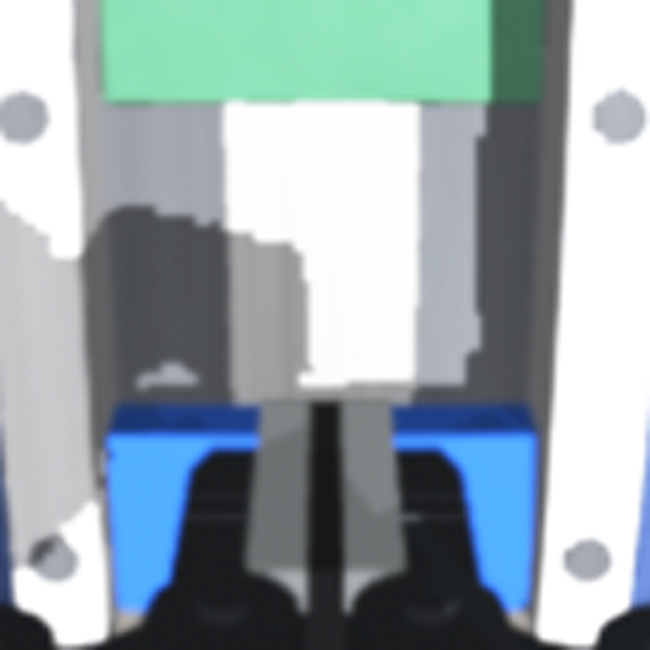

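View pics/e2.png

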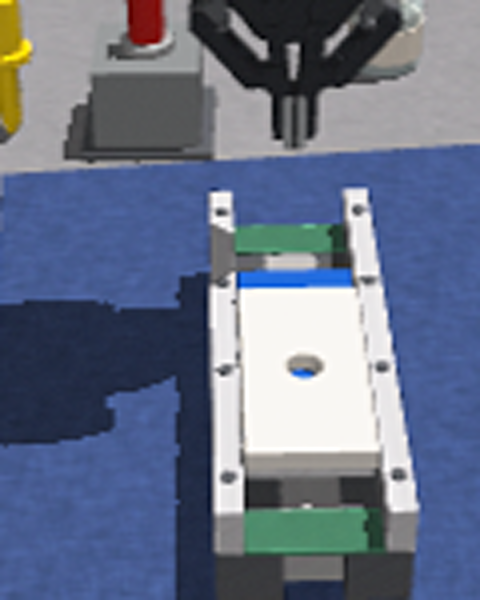

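```bash
python3 - <<'E'
from h import *
bot.servo_line(W((.088,0,.075)),velocity=.1); st()
bot.servo_line(W((.088,0,.0585)),velocity=.05); st('down')
for x in [.074,.070,.066,.063,.060,.058,.056,.054,.052]:
    bot.servo_line(W((x,0,.0585)),velocity=.04); o=get_obs(); p=inv(o['position']); print(p.round(4),o['wrist_force'].round(1),'%.2f'%o['time_s'])
    if np.linalg.norm(o['wrist_force'][:2])>25: break
snap('wrist','w2',crop=(150,130,350,280),scale=4)
snap('side','s2',crop=(210,150,330,300),scale=4)
E
```

```text
t4.25 pos [ 0.5422 -0.0204  0.0754] mnt [ 0.088  -0.0004  0.0754] F [ 0.5 -0.5 -0.4] T [ 0.04 -0.    0.03] g-0.0004 j [-0.04  0.46  1.94  0.    0.74  0.04]
down t4.73 pos [ 0.5416 -0.0204  0.0581] mnt [0.088  0.0002 0.0581] F [0.1 0.6 0.6] T [-0.03 -0.04 -0.04] g-0.0002 j [-0.04  0.48  1.95 -0.    0.71  0.04]
[ 0.0737 -0.0001  0.0586] [-0.1  0.4 -0.5] 5.23
[0.0698 0.     0.0585] [ 0.3 -0.8 -0.1] 5.48
[0.0658 0.     0.0585] [ 1.  -0.1 -0.2] 5.73
[0.0628 0.     0.0585] [-0.4  0.3 -0.1] 5.98
[ 0.0598 -0.      0.0585] [-0.4  0.2 -0. ] 6.23
[0.0578 0.     0.0585] [-0.3 -0.3 -0.3] 6.48
[ 0.0558 -0.      0.0585] [-0.3  0.7  0.4] 6.73
[0.0539 0.     0.0585] [ 1.   0.5 -0.5] 6.98
[ 0.0519 -0.      0.0585] [-1.   0.3 -0.1] 7.23
```

View pics/w2.png

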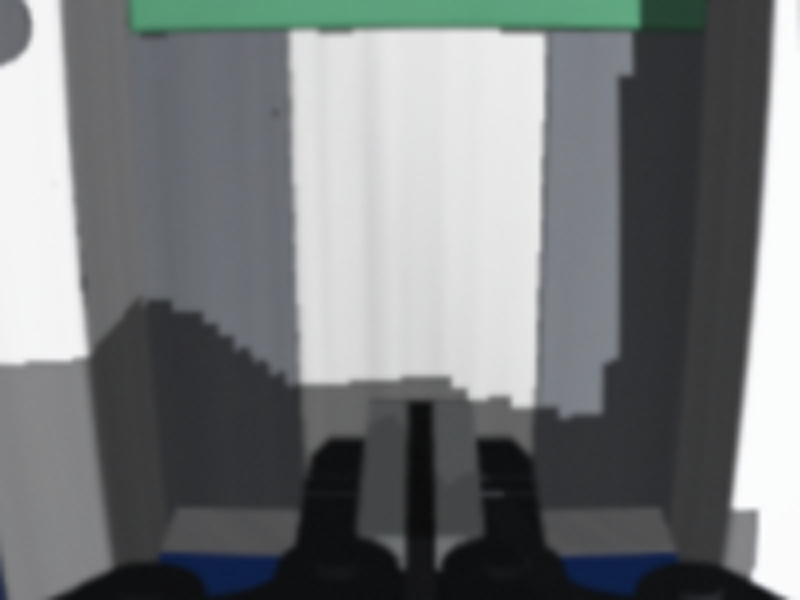

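View pics/s2.png

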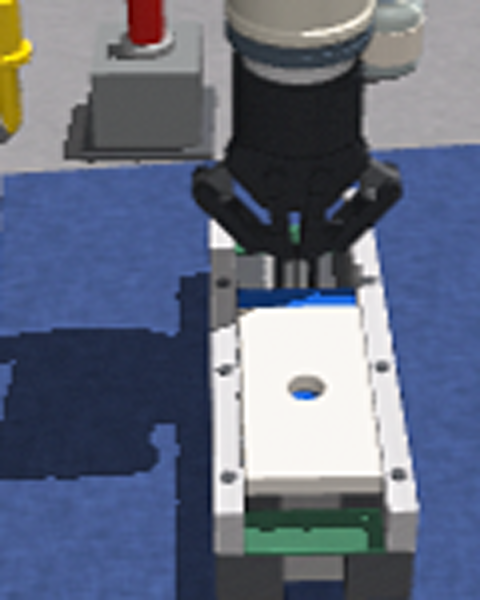

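```bash
python3 - <<'E'
from h import *
f,K,V=load('w2')
for n,p,z in [('low bottom',(230,509),.036),('low top',(230,555),.048),('green in',(400,28),.038),('floor/low R',(600,509),.036)]:
    P=unproj(K,V,(p[0]/4+150-.4,p[1]/4+130-.4),z,True); print(n,inv(P).round(4))
E
```

```text
low bottom [0.0412 0.0269 0.036 ]
low top [0.0409 0.0252 0.048 ]
green in [0.1096 0.0021 0.038 ]
floor/low R [ 0.0412 -0.0263  0.036 ]
```

```bash
python3 - <<'E'
from h import *
bot.servo_line(W((.054,0,.0585)),velocity=.1)
bot.servo_line(W((.054,0,.10)),velocity=.15)
bot.servo_line(W((-.158,0,.10)),velocity=.2)
st(); snap('side','s3',crop=(210,150,330,300),scale=4)
bot.servo_line(W((-.158,0,.0585)),velocity=.1); st('down')
snap('side','s4',crop=(210,150,330,300),scale=4)
E
```

```text
t9.22 pos [ 0.5215 -0.2646  0.0997] mnt [-0.1571  0.0002  0.0997] F [-0.4 -0.2 -0.3] T [ 0.04 -0.01 -0.03] g-0.0002 j [-0.47  0.47  1.84  0.    0.84 -0.39]
down t9.83 pos [ 0.5217 -0.2654  0.0584] mnt [-0.1578 -0.      0.0584] F [0.3 0.3 0.8] T [0.07 0.01 0.06] g-0.0000 j [-0.47  0.53  1.85  0.    0.76 -0.39]
```

View pics/s4.png

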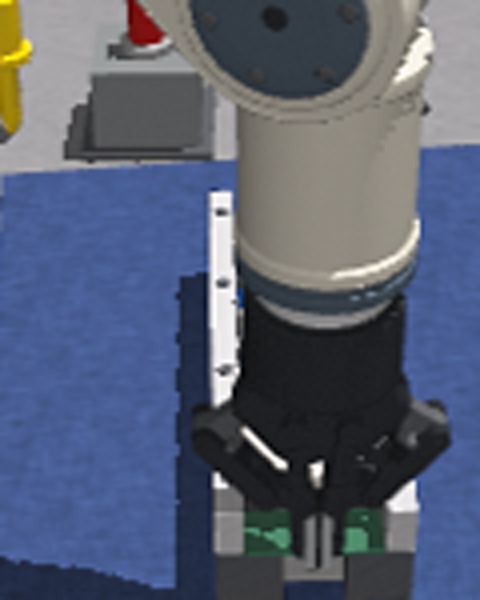

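```bash
python3 - <<'E'
from h import *
for x in [-.135,-.125,-.118,-.112,-.108,-.105]:
    bot.servo_line(W((x,0,.0585)),velocity=.05); o=get_obs(); print(inv(o['position']).round(4),o['wrist_force'].round(1),'%.2f'%o['time_s'])
bot.servo_line(W((-.110,0,.0585)),velocity=.1)
bot.servo_line(W((-.110,0,.17)),velocity=.2)
st(); snap('wrist','w5',crop=(120,100,392,304),scale=2.9)
snap('side','s5',crop=(210,150,330,300),scale=4)
E
```

```text
[-0.1347 -0.      0.0586] [-0.1 -0.2 -1.8] 10.49
[-1.247e-01  1.000e-04  5.840e-02] [-0.  -0.7  0.5] 10.84
[-1.177e-01  1.000e-04  5.850e-02] [-0.3 -0.7  0.6] 11.13
[-1.117e-01  1.000e-04  5.850e-02] [-0.9  0.8  0.5] 11.40
[-0.1078 -0.      0.0585] [-0.7 -0.1 -0.9] 11.65
[-0.1048  0.      0.0585] [ 0.3 -0.4  0.2] 11.90
 t12.86 pos [ 0.525  -0.2175  0.1692] mnt [-0.1098  0.0006  0.1692] F [-0.6 -0.3 -0.1] T [0.04 0.01 0.05] g-0.0002 j [-0.4   0.36  1.83  0.    0.96 -0.31]
```

View pics/w5.png

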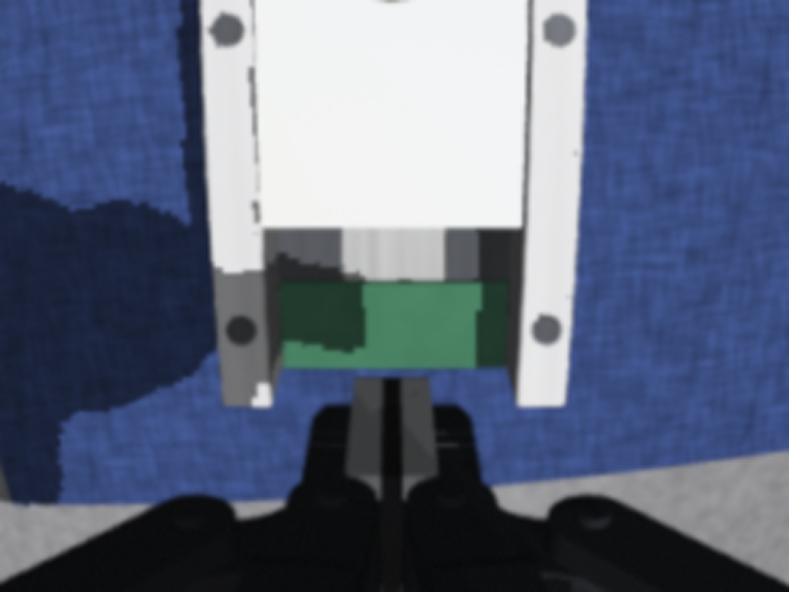

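View pics/s5.png

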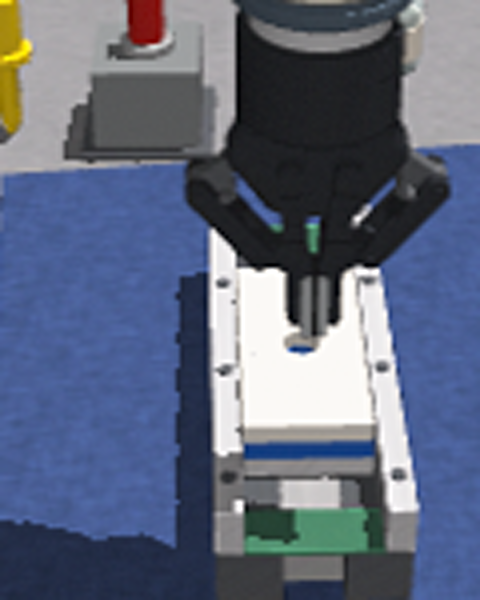

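```bash
python3 - <<'E'
from h import *
f,K,V=load('w5')
cv2.imwrite('pics/g.png',cv2.resize(f[0:200,170:340][:,:,::-1],None,fx=3,fy=3,interpolation=cv2.INTER_CUBIC))
E
```

```text
(no output)
```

View pics/g.png

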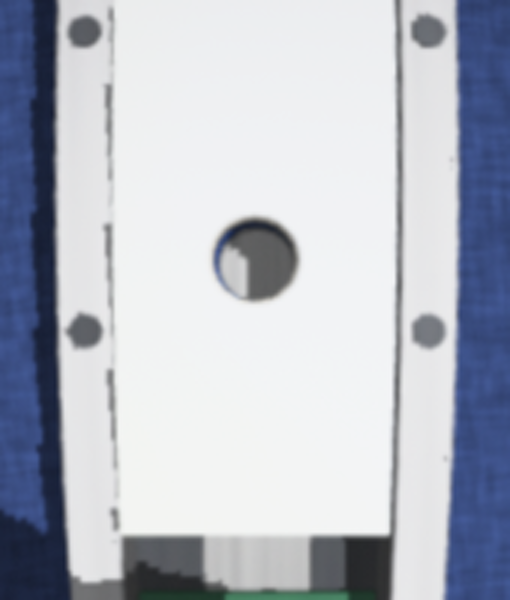

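```bash
python3 - <<'E'
from h import *
f,K,V=load('w5')
P=unproj(K,V,(256/3+170-.3,259/3-.3),.072,True); print('hole',P.round(4),inv(P).round(4))
f,Kt,Vt=load('top0')
print('rack c',unproj(Kt,Vt,(224.5/7+150,161/7+180),.070).round(4))
bot.reach(np.array([.4658,.2245,.22]),ori(-.08)); st()
hand.move_gripper(.07,40)
snap('wrist','w6',scale=1.5); st()
E
```

```text
hole [ 0.5328 -0.1314  0.072 ] [-0.0234 -0.0001  0.072 ]
rack c [0.4628 0.2242 0.07  ]
 t14.61 pos [0.4661 0.2238 0.2198] mnt [0.3252 0.0955 0.2198] F [-0.8 -0.8  0.3] T [ 0.04 -0.01  0.  ] g0.0003 j [ 0.44  0.22  1.89 -0.    1.03 -1.04]
 t15.32 pos [0.4658 0.2245 0.22  ] mnt [0.3259 0.0958 0.22  ] F [-0.2  0.2  0.2] T [ 0.   -0.02  0.04] g0.0702 j [ 0.45  0.22  1.89 -0.    1.03 -1.04]
```

View pics/w6.png

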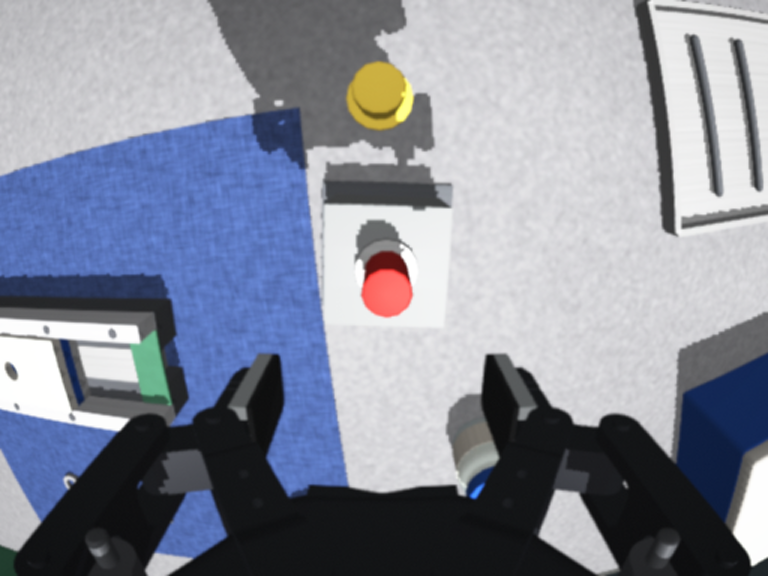

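```bash
python3 - <<'E'
from h import *
f,K,V=load('w6')
hsv=cv2.cvtColor(f,cv2.COLOR_RGB2HSV); m=((hsv[...,0]<6)|(hsv[...,0]>174))&(hsv[...,1]>150)
mb=m&(f[...,0]>190); ys,xs=np.nonzero(mb); print('bright red',xs.mean(),ys.mean(),xs.min(),xs.max(),ys.min(),ys.max())
uv=((xs.min()+xs.max())/2,(ys.min()+ys.max())/2)
print('knob',unproj(K,V,uv,.123,True).round(4), unproj(K,V,(387/1.5-.17,292/1.5-.17),.123,True).round(4))
# rack top corners from picture
c=[unproj(K,V,(p[0]/1.5-.17,p[1]/1.5-.17),.070,True) for p in [(325,204),(451,206),(444,327),(325,325)]]
print('rack',np.round(c,4).tolist(),np.mean(c,0).round(4))
E
```

```text
bright red 252.44020356234097 192.93384223918576 242 273 180 210
knob [0.4644 0.2271 0.123 ] [0.464  0.2274 0.123 ]
rack [[0.421, 0.1926, 0.07], [0.4284, 0.2708, 0.07], [0.5092, 0.2629, 0.07], [0.5013, 0.1834, 0.07]] [0.465  0.2274 0.07  ]
```

```bash
python3 - <<'E'
from h import *
bot.servo_line(np.array([.4648,.2265,.15]),velocity=.15)
bot.servo_line(np.array([.4648,.2265,.102]),velocity=.1); st('down')
hand.move_gripper(.02,50); st('grip'); 
bot.servo_line(np.array([.4648,.2265,.125]),velocity=.1); st('lift')
bot.servo_line(np.array([.4648,.2265,.215]),velocity=.15); st('up')
snap('wrist','w7',crop=(120,100,392,304),scale=2.9); snap('side','s7',crop=(180,40,400,260),scale=2.7)
E
```

```text
down t16.57 pos [0.4652 0.2267 0.1025] mnt [0.328  0.0967 0.1025] F [-0.2  0.6  0.3] T [-0.07 -0.03 -0.01] g0.0704 j [ 0.45  0.38  1.98  0.    0.78 -1.04]
grip t17.03 pos [0.4652 0.2267 0.1027] mnt [0.328  0.0967 0.1027] F [-0.5 -0.3  5.9] T [-0.17  0.2  -0.03] g0.0269 j [ 0.45  0.38  1.98  0.    0.78 -1.04]
lift t17.42 pos [0.465  0.2266 0.1252] mnt [0.3279 0.0968 0.1252] F [ 0.5 -1.2 -1.8] T [-0.    0.01  0.04] g0.0270 j [ 0.45  0.35  1.97  0.    0.83 -1.04]
up t18.17 pos [0.4642 0.2262 0.214 ] mnt [0.3274 0.0976 0.214 ] F [-0.1  0.3 -2.2] T [ 0.02  0.02 -0.  ] g0.0268 j [ 0.45  0.22  1.9   0.    1.02 -1.04]
```

View pics/w7.png

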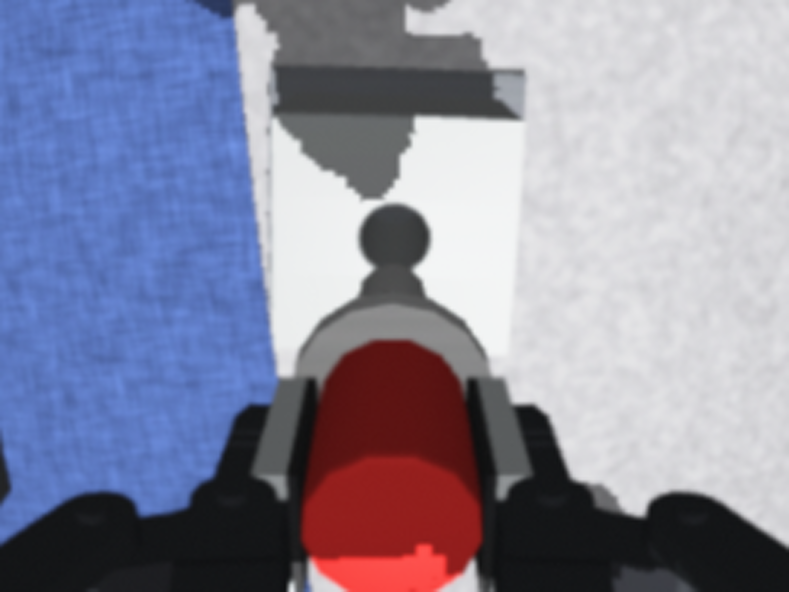

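View pics/s7.png

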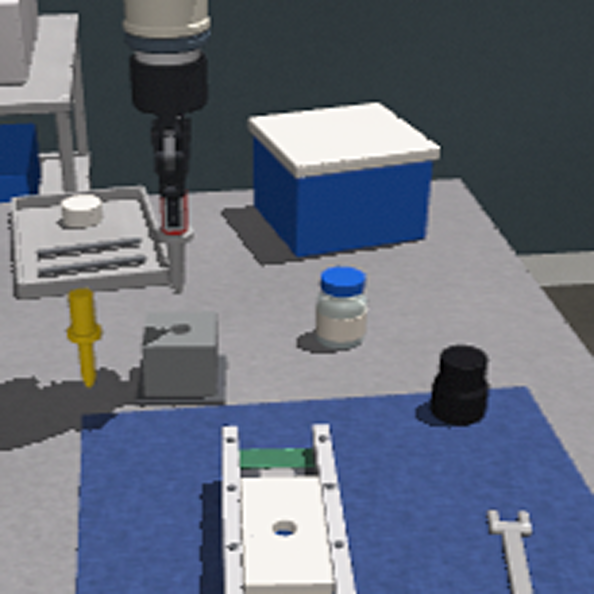

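```bash
python3 - <<'E'
from h import *
bot.reach(W((-.0236,0,.205)),ori(Q[2]-np.pi/2)); 
bot.servo_line(W((-.0236,0,.180)),velocity=.1); st()
snap('wrist','w8',crop=(120,100,392,304),scale=2.9); snap('side','s8',crop=(180,140,360,290),scale=4)
E
```

```text
t20.03 pos [ 0.5325 -0.1309  0.1796] mnt [-0.0229  0.0003  0.1796] F [ 0.  -0.2 -2.5] T [0.04 0.01 0.03] g0.0267 j [-0.24  0.31  1.86  0.    0.97 -1.73]
```

View pics/w8.png

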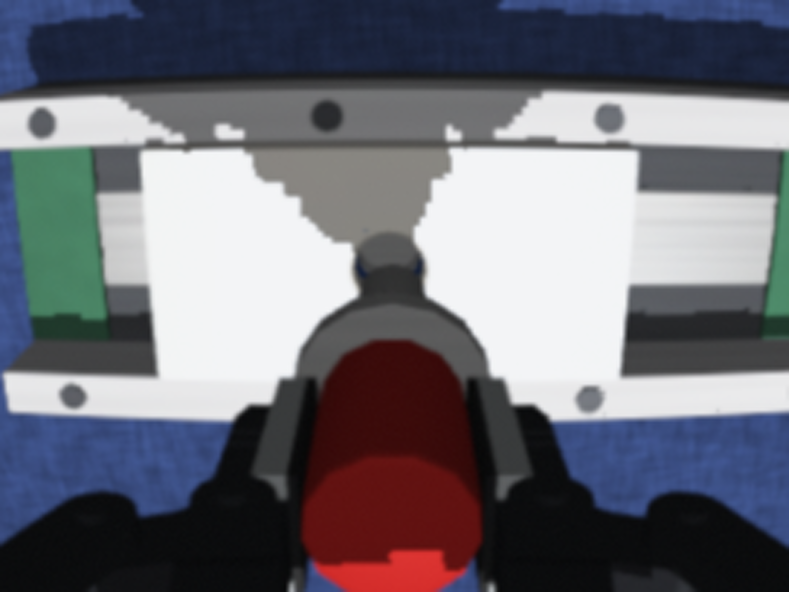

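View pics/s8.png

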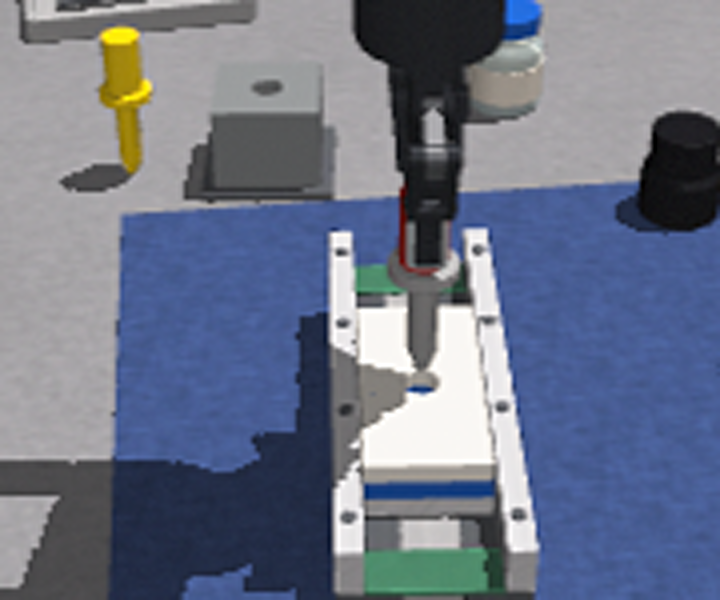

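```bash
python3 - <<'E'
from h import *
for z in [.172,.166,.160,.154,.148,.142,.138,.136,.135,.134,.133]:
    bot.servo_line(W((-.0234,0,z)),velocity=.04); o=get_obs(); print(inv(o['position']).round(4),o['wrist_force'].round(1),o['ft_torque'].round(2),'%.2f'%o['time_s'])
    if o['wrist_force'][2]>6 or np.linalg.norm(o['wrist_force'][:2])>20: break
snap('side','s9',crop=(180,140,360,290),scale=4)
E
```

```text
[-0.0234  0.0002  0.1718] [-0.5 -0.1 -1.4] [-0.01 -0.05 -0.08] 20.48
[-0.0234  0.0003  0.1656] [-0.2 -0.3 -1.8] [-0.04  0.04 -0.06] 20.78
[-0.0233  0.0002  0.1597] [ 0.6  0.2 -2.4] [-0.05  0.01  0.01] 21.08
[-0.0234  0.0002  0.1536] [ 0.2 -1.1 -1.8] [-0.05 -0.06  0.02] 21.38
[-0.0234  0.0002  0.1477] [ 0.4 -0.6 -2.8] [-0.   -0.07 -0.04] 21.68
[-0.0234  0.0002  0.1417] [-0.1  0.2 -2.5] [-0.06  0.03 -0.02] 21.98
[-0.0234  0.0002  0.1377] [ 0.3 -0.1 -1.8] [ 0.04 -0.01  0.03] 22.23
[-2.340e-02  1.000e-04  1.359e-01] [ 0.5  0.4 -1.7] [-0.02 -0.    0.02] 22.48
[-0.0234  0.      0.135 ] [ 0.4 -0.6 -1.6] [-0.03  0.01 -0.01] 22.73
[-0.0235 -0.0004  0.1346] [-0.6  0.   4.5] [0.02 0.28 0.  ] 22.98
[-0.0235 -0.0008  0.1344] [-2.6  0.4 12.6] [ 0.2   0.71 -0.01] 23.23
```

View pics/s9.png

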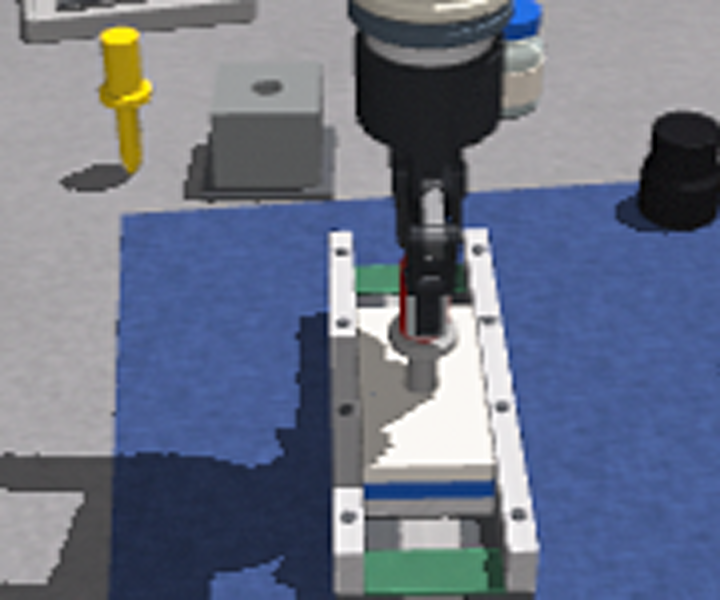

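```bash
python3 - <<'E'
from h import *
x=-.0234
while x<.030:
    x+=.0025
    bot.servo_line(W((x,0,.1336)),velocity=.04); o=get_obs(); p=inv(o['position']); F=o['wrist_force']
    print(p.round(4),F.round(1),o['ft_torque'].round(2),'%.2f'%o['time_s'])
    if p[2]<.1340 and F[2]<3: print('drop?'); break
    if np.linalg.norm(F[:2])>30: print('side'); break
E
```

```text
[-0.0213 -0.0008  0.1345] [-1.2 -1.6  8.2] [-0.4   0.28 -0.04] 23.53
[-0.0192 -0.001   0.1345] [-1.1 -4.3  7.3] [-1.    0.25  0.01] 23.78
[-0.0169 -0.0011  0.1345] [-1.3 -4.7  7. ] [-1.17  0.25  0.  ] 24.03
[-0.0144 -0.0011  0.1345] [-0.7 -4.7  6.6] [-1.25  0.15 -0.02] 24.28
[-0.0119 -0.0012  0.1345] [-0.7 -5.1  6.3] [-1.2   0.11 -0.01] 24.53
[-0.0094 -0.0012  0.1345] [-0.  -5.1  7.6] [-1.26  0.13  0.03] 24.78
[-0.0069 -0.0012  0.1345] [-0.  -5.2  6.7] [-1.21  0.13  0.03] 25.03
[-0.0043 -0.0012  0.1345] [ 0.3 -5.7  6. ] [-1.17  0.03 -0.02] 25.28
[-0.0015 -0.0009  0.1342] [ 0.6 -5.9  4.9] [-1.18 -0.12  0.  ] 25.53
[ 0.0015 -0.0002  0.1336] [ 1.8 -3.9  1.2] [-0.9  -0.28 -0.07] 25.78
drop?
```

```bash
python3 - <<'E'
from h import *
x=.0015; zc=.1336
for i in range(40):
    o=get_obs(); p=inv(o['position']); F=o['wrist_force']
    fx=F[:2]@np.array([np.cos(Q[2]),np.sin(Q[2])])
    print(p.round(4),'cmd',round(x,4),round(zc,4),F.round(1),'fx%.1f'%fx,o['ft_torque'].round(2),'%.2f'%o['time_s'])
    if np.linalg.norm(F)>35 or x>.016 or p[2]<.122: break
    if F[2]<6: zc=min(zc,p[2])-.0015
    else: x+=.001
    bot.servo_line(W((x,0,zc)),velocity=.03)
E
```

```text
[ 0.0015 -0.0002  0.1336] cmd 0.0015 0.1336 [ 1.8 -3.9  1.2] fx-3.7 [-0.9  -0.28 -0.07] 25.78
[0.0017 0.0004 0.1315] cmd 0.0015 0.1321 [ 0.5 -1.5 -1.7] fx-1.4 [-0.47 -0.28  0.05] 26.03
[0.0016 0.0004 0.1296] cmd 0.0015 0.13 [ 0.1 -2.8 -2.2] fx-2.8 [-0.56 -0.15  0.02] 26.28
[0.0016 0.0003 0.1278] cmd 0.0015 0.1281 [-0.3 -2.7 -2.4] fx-2.7 [-0.38 -0.09 -0.02] 26.53
[1.700e-03 1.000e-04 1.262e-01] cmd 0.0015 0.1263 [ 1.6  0.1 -1.7] fx0.2 [-0.02 -0.14 -0.  ] 26.78
[ 1.800e-03 -1.000e-04  1.248e-01] cmd 0.0015 0.1247 [0.8 2.7 0.4] fx2.8 [ 0.47 -0.13  0.05] 27.03
[ 0.002  -0.0002  0.1234] cmd 0.0015 0.1232 [0.7 4.6 2.8] fx4.7 [ 1.2  -0.35 -0.05] 27.28
[ 0.0022 -0.0003  0.122 ] cmd 0.0015 0.1217 [0.7 7.  4.4] fx7.1 [ 1.68 -0.21  0.01] 27.53
```

```bash
python3 - <<'E'
from h import *
x=.0015; y=0;zc=.1217; e=np.array([np.cos(Q[2]),np.sin(Q[2])]); ey=np.array([-e[1],e[0]])
for i in range(40):
    o=get_obs(); p=inv(o['position']); F=o['wrist_force']
    fx=F[:2]@e; fy=F[:2]@ey
    print(p.round(4),'cmd',round(x,4),round(y,4),round(zc,4),F.round(1),'fx%.1f fy%.1f'%(fx,fy),o['ft_torque'].round(2),'%.2f'%o['time_s'])
    if np.linalg.norm(F)>35 or x>.016 : break
    if zc<=.105 or (p[2]<.107 and F[2]>5): break
    x+=np.clip(.0003*fx,-.002,.002); y+=np.clip(.0002*fy,-.001,.001)
    if F[2]<12: zc=max(min(zc,p[2])-.002,.105)
    bot.servo_line(W((x,y,zc)),velocity=.03)
snap('side','s10',crop=(180,140,360,290),scale=4)
E
```

```text
[ 0.0022 -0.0003  0.122 ] cmd 0.0015 0 0.1217 [0.7 7.  4.4] fx7.1 fy-0.1 [ 1.68 -0.21  0.01] 27.53
[ 3.500e-03 -1.000e-04  1.195e-01] cmd 0.0035 -0.0 0.1197 [ 1.7  2.1 -2.2] fx2.3 fy-1.5 [ 0.69 -0.56 -0.  ] 27.78
[ 0.004  -0.0002  0.1171] cmd 0.0042 -0.0003 0.1175 [ 0.8  0.8 -2.5] fx0.9 fy-0.8 [ 0.23 -0.39 -0.01] 28.03
[ 0.0042 -0.0002  0.1148] cmd 0.0044 -0.0005 0.1151 [ 1.  -0.7 -2.7] fx-0.6 fy-1.1 [-0.2  -0.21 -0.03] 28.28
[ 0.0042 -0.0004  0.1124] cmd 0.0043 -0.0007 0.1128 [ 0.7 -0.5 -4.5] fx-0.4 fy-0.7 [-0.11 -0.16  0.01] 28.53
[ 0.0042 -0.0006  0.1102] cmd 0.0041 -0.0008 0.1104 [ 0.7  0.2 -3.6] fx0.2 fy-0.7 [ 0.07 -0.14  0.03] 28.78
[ 0.0042 -0.0008  0.1079] cmd 0.0042 -0.001 0.1082 [-0.1  0.6 -4.1] fx0.6 fy0.1 [ 0.01 -0.02  0.01] 29.03
[ 0.0043 -0.0008  0.1057] cmd 0.0044 -0.001 0.1059 [-0.9 -0.7 -4.1] fx-0.8 fy0.8 [-0.18  0.04  0.04] 29.28
[ 0.0042 -0.0008  0.1049] cmd 0.0041 -0.0008 0.105 [-0.7  0.7 -2.3] fx0.6 fy0.8 [ 0.17 -0.01  0.  ] 29.53
```

View pics/s10.png

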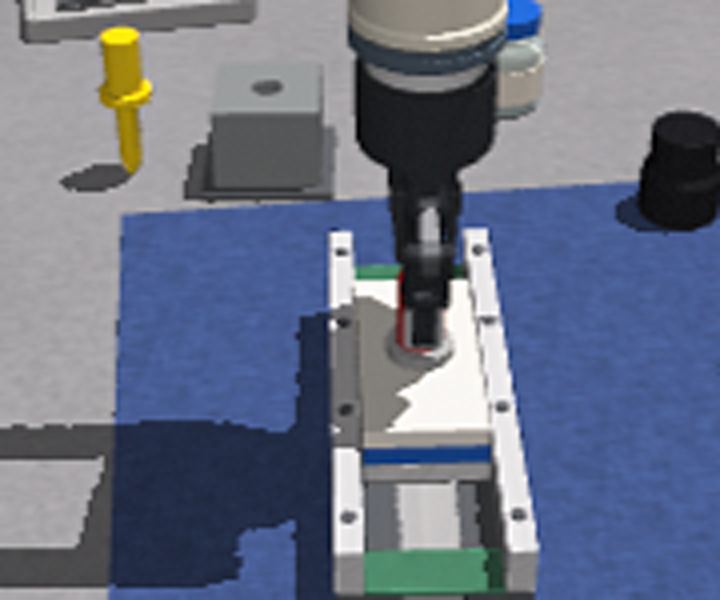

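```bash
python3 - <<'E'
from h import *
for z in [.1042,.1036,.1030]:
    bot.servo_line(W((.0042,-.0008,z)),velocity=.03); o=st()
    if o['wrist_force'][2]>5: break
hand.move_gripper(.05); st('open')
bot.servo_line(W((.0042,-.0008,.20)),velocity=.15); st()
snap('wrist','w11',crop=(120,100,392,304),scale=2.9)
bot.servo_line(W((-.0,.25,.25)),velocity=.25); st()
snap('side','s11',crop=(180,140,360,290),scale=4); snap('top','t11',crop=(225,135,385,225),scale=5)
E
```

```text
t29.83 pos [ 0.5358 -0.104   0.1046] mnt [ 0.0042 -0.0008  0.1046] F [-2.2  1.2  5.6] T [ 0.18  0.48 -0.03] g0.0269 j [-0.19  0.41  1.92  0.    0.81 -1.68]
open t30.18 pos [ 0.5358 -0.104   0.1041] mnt [ 0.0042 -0.0009  0.1041] F [-0.1  1.  -0. ] T [-0.02  0.01 -0.01] g0.0496 j [-0.19  0.42  1.92 -0.    0.81 -1.68]
 t30.98 pos [ 0.5352 -0.1039  0.1993] mnt [ 0.0043 -0.0003  0.1993] F [-0.5  0.6  0.6] T [-0.02 -0.03 -0.03] g0.0500 j [-0.19  0.28  1.85  0.    1.01 -1.68]
 t32.20 pos [ 0.2863 -0.0877  0.25  ] mnt [-1.000e-04  2.492e-01  2.500e-01] F [-0.4  0.2 -0.5] T [ 0.05  0.01 -0.02] g0.0502 j [-0.3  -0.21  2.24  0.    1.1  -1.79]
```

View pics/w11.png

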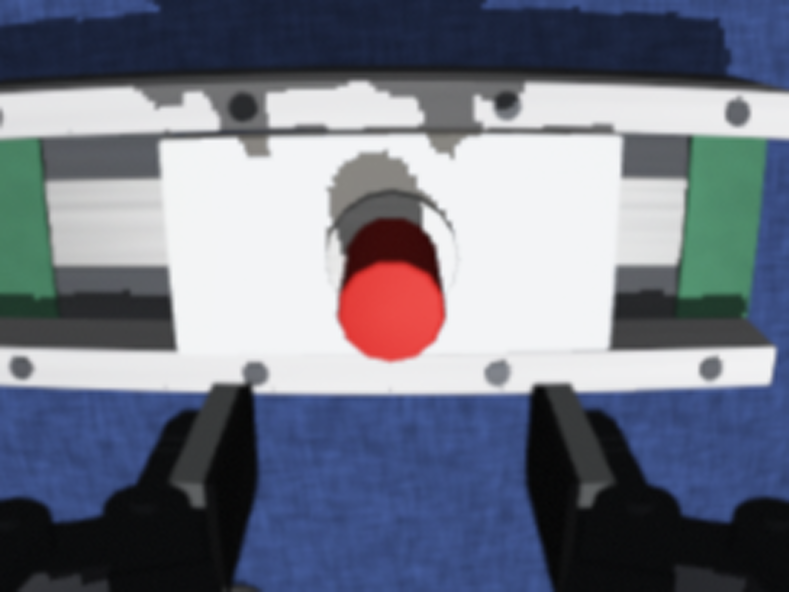

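View pics/s11.png

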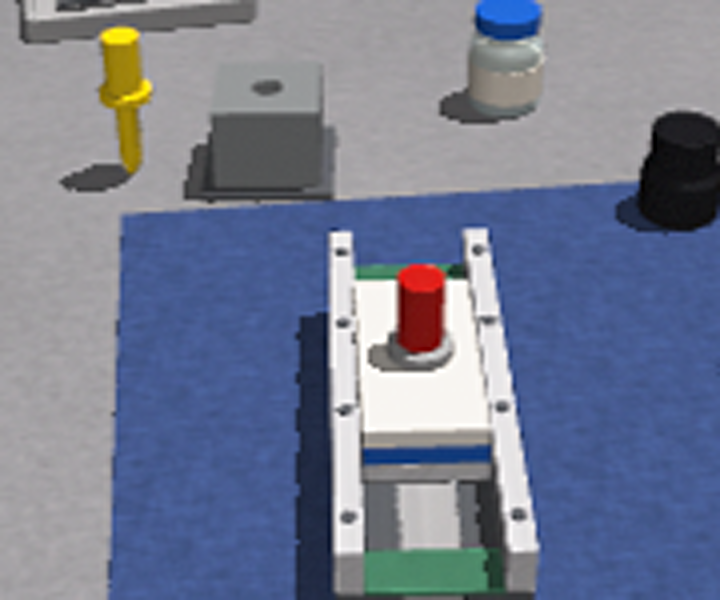

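View pics/t11.png

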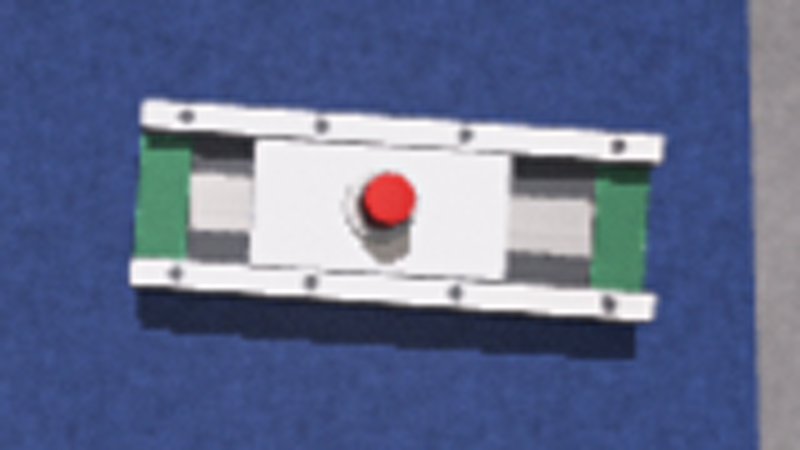

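```bash
python3 - <<'E'
from h import *
bot.dwell(.3); hand_in(); st()
E
```

```text
the job is handed in; nothing more can be done
the job is handed in; nothing more can be done
```

The job is done and handed in at about 32.5 s of the 72 s allowed. The red-knobbed rod is home through all three spacers, with its collar resting on the white top one.

- **Lining up:** I pushed from the +x end until the blue plate was flush with the bottom plate. Then I pushed from the -x end until all three were flush. A wrist picture showed clear through to the floor, with the hole at mount x -23 mm.
- **Rod and shift:** I took the rod from the rack and lowered it through the three plates until it touched the floor at the expected height. I then slid the pack to +x with a light press. The nose began to drop at about x 0 mm, and the rod went down freely at mount x about +4 mm.
- **Last checks:** The collar met the top spacer with the gripper at 104.6 mm, against an expected 104.5 mm. After release, the side, top and wrist pictures show the rod upright, the collar flat, the plates flush and the gripper clear. The lens and jar look untouched. The arm did not work near the wrench, but the last cropped pictures do not include it.
- **Disagreements:** The cameras differed by 2–3 mm. I averaged them, and neither the grasp nor the insertion was affected. The side force, sampled after each move, did not visibly register the plate pushes, so I judged flushness from the pictures alone.

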